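Stow the coin roll and close the coin bank

TASK

The coin bank is standing upside down with its base open: pick the coin roll out of the tray and drop it into the bank through the base opening, then take the yellow cap off the stand and close the bank with it, rim down and knob up, pressed fully home so that its flange lies flat in the recess. Leave the bank standing about where it is and the other bits in the tray, and do not shift the mug, the torch or the nail brush.

Things in the scene. Friction and masses are not known exactly. Their poses are not given: they have to be found in the camera images.
- bank: Blue plastic drum-shaped coin bank, loose, 0.8 kg, standing upside down: 120 mm diameter, 85 mm high, open base with a white ring uppermost. Origin: centre of the underside it stands on; z up. Inside it is hollow, 112 mm wide, floor 5 mm above the origin.
- mouth (a point): Centre of the recess floor in the bank's upper face, 80 mm above the bank's origin. The round recess is 74 mm wide and 5 mm deep; in its middle a round opening 60 mm wide leads through an 8 mm thick shelf into the hollow. Closed: the cap's flange rests on the recess floor, its axis through this point, cap origin 10 mm below this point.
- cap: Yellow plastic cap, loose, 40 g. Along its z from the origin (centre of the rim's free end): rim, dark inside, 56 mm diameter, 10 mm high, tapering to 49 mm at the free end; flange, 70 mm diameter, z = 10 to 14 mm; round knob, 28 mm diameter, z = 14 to 34 mm. Starts leaning on the stand, knob side outward, z axis 55 degrees from vertical, up and towards the stand's front.
- knob (a point): Middle of the cap's round knob, on the cap's axis, 24 mm from the cap's origin; z along the cap's axis, outward.
- stand: Black plastic phone stand, fixed, 84 mm wide, 110 mm deep, about 90 mm high: a back plate 50 mm wide sloping 55 degrees from level, with a 22 mm lip at its foot, on a flat base. The cap leans on the plate with its flange edge on the lip. Origin: on the table under the stand, its front faces its own -x, z up; the cap's origin starts at about x = 0, y = 0, z = 64 mm in this frame.
- tray: Shallow wooden tray, fixed, 260 mm (its x) by 240 mm (its y), walls 22 mm high and 5 mm thick, floor 5 mm thick. Origin: centre of the underside, z up.
- roll: Coin roll: cylinder 24 mm in diameter, 36 mm long, brown card with a red band round the middle and brass ends, 60 g. Lies in the tray. Origin: its centre; its own x axis runs along its length.
- cell: Battery cell lying in the tray, black and copper, 14.5 mm in diameter, 48 mm long along its x; origin at its centre. To be left in the tray.
- box: Green matchbox-like box lying in the tray, 53 x 36 x 15 mm; origin at the centre of its underside. To be left in the tray.
- eraser: White and blue eraser lying in the tray, 45 x 20 x 12 mm; origin at the centre of its underside. To be left in the tray.
- mug: Steel mug, 76 mm in diameter, 85 mm high, handle at its +y; origin at the centre of its underside. Bystander.
- torch: Grey plastic torch lying on the table, 150 mm long along its x, 34 mm wide and high; origin under its middle. Bystander.
- brush: Wooden nail brush, 92 mm along its x, 42 mm wide, 29 mm high, bristles down; origin under its middle. Bystander.
Not all that is in view belongs to the job. Several things have the shape of the roll; the one meant has the colours described above.

How it is judged:
By the outcome, as a careful person would: the job done as asked, in the order asked, and still so for the second after the job is handed in, with the robot touching nothing.
It also fails if it takes over 51 s, if anything falls off the work surface, if the arm or the gripper's body presses on something with over 40 N, if the wrist force passes 120 N, or if a joint passes its speed limit or range.

ROBOT

A 6-joint arm with a two-finger parallel gripper is mounted at the origin on the work surface. World frame = base frame: x ahead of the robot, y to its left, z up, the work surface at z = 0. Lengths are in mm, angles in rad, forces in N, time in s.
With the tool pointing down it reaches from about 225 to 875 mm from the base axis. Payload 3.4 kg.
Tool frame: the origin (TCP) lies midway between the tips of the shut fingers; the grasp point (between the pads) lies 19 mm behind it (arm.grasp_offset is the distance from the TCP to the grasp point, in mm); z points along the fingers, y is the line along which they close (so a half turn about z gives the same grasp; the last joint's range is limited). The gripper opens to 85 mm and grips with 20 to 120 N. Pads are 22 mm wide; open, the fingers measure 114 mm over their backs; the gripper's body (76 mm by 85 mm) begins 54 mm behind the grasp point. The pads swing forward as they close: fully open they stand 13 mm farther back than shut.
Start: joints at [-1.264, 0.276, 1.505, -0, 1.361, -0.121], TCP at [238.553, -523.216, 231.328] pointing down, gripper open.
Joint ranges: [-2.89, 2.89], [-0.75, 2.08], [0.22, 2.7], [-1.18, 4.32], [0.11, 2.71], [-2.7, 2.7]. Speed limits (rad/s): [2.57, 2.57, 3.14, 3.14, 3.14, 3.14].

INTERFACE

Orientations are given as a unit quaternion [x, y, z, w].
In Python, from station import arm gives the robot as it stands. The module is installed in compiled form; this text tells all that it offers.
- The arm moves only by the tool send_rows, never from a script. Its argument "steps" is one flat list of numbers, 6 for each row, row after row: the shift along the tool's x, y, z in m, then the turn, a rotation vector about the tool's x, y, z in rad. A call has 1 to 20 rows; each row shifts and turns the commanded pose from where the row before left it, along the tool's axes as they then stand; what a row does not reach is not made up. A row lasts 1/10 s, in which the tool goes at most 50 mm and 8.59 degrees, less where a joint would pass 70% of its speed; a pose out of reach is approached as far as the arm can. A call is refused whole if a number of a shift passes 0.05 or a number of a turn 0.15, either way. A call with a gripper value outside its range is refused whole. "jaw" is the opening, from 0 (shut) to 1 (fully open), set as the call begins (left out, the last holds). The fingers move at their own pace and stop on an object; "squeeze" is the grip in N (left out, the last holds). Time passes only in rows, so rows that do not move let the fingers close. It gives the time, the measured TCP pose, the force, the opening and the grip force at its end, in the units of the state.
- arm.observe(): the state, without advancing time (a new reading comes with each control period).
- arm.camera(name): name is "scene" or "top" or "wrist"; returns a dict with "color" (420x560x3 uint8, red, green, blue), "K" (3x3 intrinsics, pixels), "pose" (4x4, takes a point from camera to world coordinates); the wrist camera has in their place "hand_eye" (4x4, takes a point from camera to tool coordinates, whose origin is the TCP and whose axes are the flange's). Camera axes: x right, y up, looking along -z (the intrinsics and any distortion apply to the point x, -y, -z); pixel columns grow to the right and rows downward; lengths in mm; the calibration is good to about 2 mm. The wrist camera is an equidistant fisheye: a pixel r from the principal point sees the ray r / f radians off the axis. A picture is of the moment at which its call begins: read the wrist's pose just before it. There is no depth.
- arm.finish_job(): hands the job in; it is judged then, once.
The state is a dict: "clock": time; "joint_pos": joint angles; "dq": joint speeds; "joint_torque": joint torques, N m; "tool_pos": TCP position; "ee_rot": TCP orientation; "contact_force": force on the tool from outside, world axes, zero at the start; "moment": the same for the moment, N m; "opening": finger opening in mm; "grasp_force": force on a finger pad.
Only numpy, scipy, OpenCV 4.12 (cv2) and the standard library are available. Lean on these libraries where they do the work, as an engineer would, in place of code of your own. Each camera call takes 0.05 s, during which the arm holds its last target. There are 200 camera calls.

## Working session

There is one attempt and no reset: what is moved stays moved. The work goes in short steps, Python scripts to look and compute and a tool call to move; the robot and the scene stay as the last step left them, time stands still between calls to the robot, and variables do not carry over. Pictures are saved under pics/ and viewed, at most 10 in all, crops included, and the job is handed in when it is done.

Besides the shell and the picture viewer there is one more tool, called after "Emit:" in YAML: its name, and indented under it one key for each argument. send_rows: Moves the arm, as the interface text tells. Its arguments: {"type":"object","properties":{"steps":{"type":"array","items":{"type":"number"}},"jaw":{"type":"number"},"squeeze":{"type":"number"}},"required":["steps"]}

```bash
mkdir -p pics; cat > h.py <<'E'
import numpy as np, cv2, pickle
from station import arm
def snap(name,fn):
    s=arm.observe(); c=arm.camera(name); c['state']=s
    pickle.dump(c,open(f'pics/{fn}.pkl','wb')); cv2.imwrite(f'pics/{fn}.png',c['color'][:,:,::-1]); return c
E
python3 - <<'E'
from h import *
a=snap('scene','s0');b=snap('top','t0');
print(a['K'],a['pose'],b['K'],b['pose'],a.keys()); s=arm.observe();print(s)
im=cv2.resize(np.hstack([a['color'],b['color']]),(800,300));
E
```

```text
[[435.77850646   0.         275.44450381]
 [  0.         435.77850646 207.87899488]
 [  0.           0.           1.        ]] [[ 6.43478784e-01 -5.06708723e-01  5.73743257e-01  1.07860802e+03]
 [ 7.65345596e-01  4.39073239e-01 -4.70596228e-01 -4.41274993e+02]
 [-1.34600966e-02  7.41930564e-01  6.70341603e-01  7.08818686e+02]
 [ 0.00000000e+00  0.00000000e+00  0.00000000e+00  1.00000000e+00]] [[544.08391174   0.         290.91993317]
 [  0.         544.08391174 210.45762982]
 [  0.           0.           1.        ]] [[-2.37437732e-03  9.89265510e-01 -1.46109932e-01  3.54802344e+02]
 [-9.99942034e-01 -8.14319086e-04  1.07361757e-02 -8.76495920e+00]
 [ 1.05019482e-02  1.46126955e-01  9.89210100e-01  1.50801293e+03]
 [ 0.00000000e+00  0.00000000e+00  0.00000000e+00  1.00000000e+00]] dict_keys(['color', 'K', 'pose', 'state'])
{'clock': 0.1, 'joint_pos': array([-1.26399223e+00,  2.76534169e-01,  1.50598663e+00,  2.83966849e-05,
        1.36069326e+00, -1.20993027e-01]), 'dq': array([ 6.93554260e-04, -1.94201935e-03, -3.47906826e-03, -1.76485012e-05,
       -1.75844297e-04, -1.02872312e-04]), 'joint_torque': array([ 1.10332028e-03, -4.17700589e+01, -2.46405065e+01, -2.29407615e-04,
        5.82613080e-03, -4.87623808e-06]), 'tool_pos': array([ 238.41800439, -522.74027159,  230.53275842]), 'ee_rot': array([ 9.77211100e-01,  2.12268246e-01, -6.13868670e-05, -8.08497000e-04]), 'contact_force': array([-0.39019844,  0.4577901 , -0.45358865]), 'moment': array([ 0.01680013,  0.07158883, -0.04354796]), 'grasp_force': 0.0, 'opening': 85.32669393708225}
```

```bash
python3 - <<'E'
import cv2
for n in('s0','t0'):
    i=cv2.imread(f'pics/{n}.png'); cv2.imwrite(f'pics/{n}b.png',cv2.resize(i,(800,600),interpolation=cv2.INTER_CUBIC))
E
```

```text
(no output)
```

View pics/s0b.png

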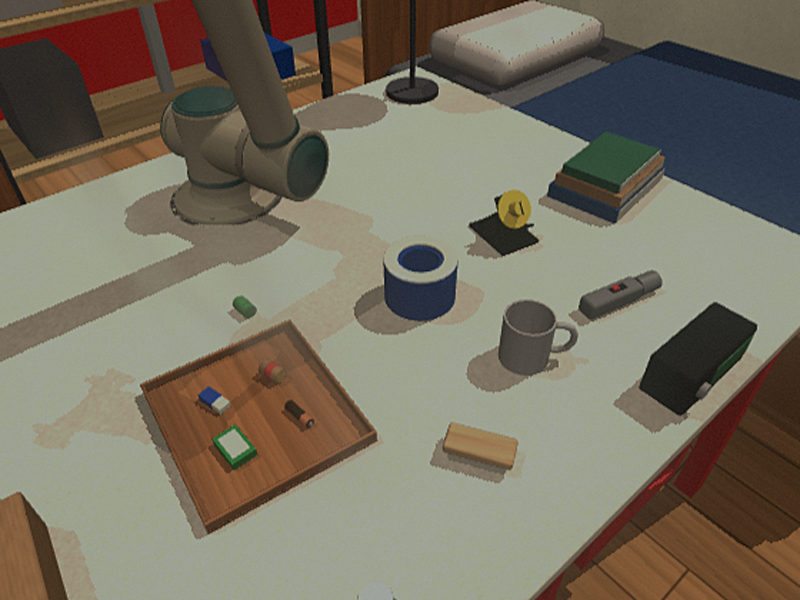

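View pics/t0b.png

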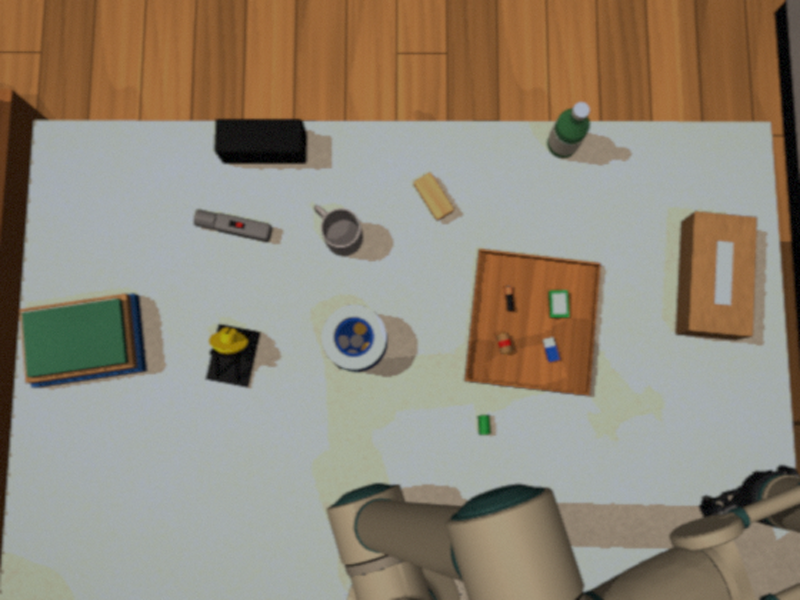

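The scene view shows the roll at (271,371), the bank ring at (421,262), and the cap at (513,210). In the top view the roll is at (505,344), the bank at (354,338), and the cap at (229,341). Pixel positions are on the 800x600 enlargements. Next I'll look at enlarged crops.

```bash
python3 - <<'E'
import cv2,numpy as np
s=cv2.imread('pics/s0.png');t=cv2.imread('pics/t0.png')
# (img, x0,y0,w=44,h=50) scale 6 ->264x300
def c(i,cx,cy,w=44,h=50):
    x0=int(cx-w/2);y0=int(cy-h/2);print(x0,y0,w,h); return cv2.resize(i[y0:y0+h,x0:x0+w],(264,300),interpolation=cv2.INTER_CUBIC)
A=np.hstack([c(s,190,260),c(s,294,190,66,75),c(s,359,150)])
B=np.hstack([c(t,353,240),c(t,248,237),c(t,163,245)])
cv2.imwrite('pics/m0.png',np.vstack([A,B]))
E
```

```text
168 235 44 50
261 152 66 75
337 125 44 50
331 215 44 50
226 212 44 50
141 220 44 50
```

View pics/m0.png

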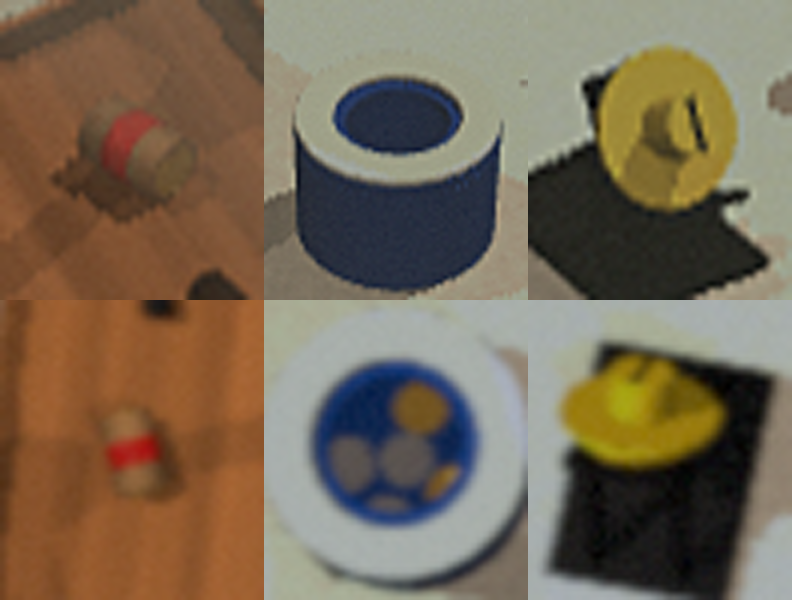

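The crops show the roll centred at about (137,150) in the scene view and (133,153) in the top view. The bank's recess circle is at (398,117) and (395,142). The cap's flange ellipse is at (667,130) and (643,112). I'll triangulate these.

```bash
cat >> h.py <<'E'
def ray(c,u,v):
    K=c['K'];x,y=(u-K[0,2])/K[0,0],(v-K[1,2])/K[1,1]
    T=c['pose'];d=T[:3,:3]@np.array([x,-y,-1]);return T[:3,3],d/np.linalg.norm(d)
def wpose(s):
    from scipy.spatial.transform import Rotation as R
    T=np.eye(4);T[:3,:3]=R.from_quat(s['ee_rot']).as_matrix();T[:3,3]=s['tool_pos'];return T
def wray(c,u,v):
    K=c['K'];a=np.array([(u-K[0,2])/K[0,0],(v-K[1,2])/K[1,1]]);th=np.hypot(*a)
    k=np.sin(th)/max(th,1e-9);T=wpose(c['state'])@c['hand_eye']
    return T[:3,3],T[:3,:3]@np.array([a[0]*k,-a[1]*k,-np.cos(th)])
def tri(*rays):
    A=sum(np.eye(3)-np.outer(d,d) for o,d in rays);b=sum((np.eye(3)-np.outer(d,d))@o for o,d in rays)
    p=np.linalg.solve(A,b);return p.round(1),[round(float(np.linalg.norm(np.cross(d,p-o))),1) for o,d in rays]
def atz(r,z): o,d=r;return (o+d*(z-o[2])/d[2]).round(1)
def wproj(c,p):
    T=np.linalg.inv(wpose(c['state'])@c['hand_eye']);q=T[:3,:3]@p+T[:3,3]
    q=np.array([q[0],-q[1],-q[2]]);r=np.hypot(q[0],q[1]);th=np.arctan2(r,q[2])
    return c['K'][:2,2]+c['K'][0,0]*th*q[:2]/r
def load(n): return pickle.load(open(f'pics/{n}.pkl','rb'))
E
python3 - <<'E'
from h import *
s,t=load('s0'),load('t0')
for n,a,b in[('roll',(190.6,259.8),(353,240.3)),('bank',(294.3,181),(247.6,235.5)),('capflange',(360,146.5),(160,238.5)),
 ]: print(n,tri(ray(s,*a),ray(t,*b)))
g=lambda x,y:atz(ray(t,331+x/6,215+(y-300)/6),17)
print('roll ends',g(123,415),g(142,490))
g=lambda x,y:atz(ray(t,141+(x-528)/6,220+(y-300)/6),3)
print('stand',g(600,345),g(775,375),g(725,598),g(550,570))
w=snap('wrist','w0');print(w['K'],w['hand_eye'])
E
```

```text
roll (array([ 492.4, -195. ,   15.3]), [0.8, 0.8])
bank (array([499.4,  90.4,  81.8]), [0.7, 0.7])
capflange (array([493.3, 323. ,  69.9]), [1.1, 1.1])
roll ends [ 508.8 -191.7   17. ] [ 474.4 -199.8   17. ]
stand [529.6 357.9   3. ] [515.5 276.7   3. ] [413.  296.8   3. ] [425.9 377.2   3. ]
[[325.1922621    0.         279.13448189]
 [  0.         325.1922621  214.9829831 ]
 [  0.           0.           1.        ]] [[-7.25549606e-04  9.58896161e-01  2.83756280e-01  7.19695052e+01]
 [ 9.99999736e-01  6.85285844e-04  2.41162765e-04  1.94720793e-01]
 [ 3.67958879e-05  2.83756380e-01 -9.58896405e-01 -1.40784101e+02]
 [ 0.00000000e+00  0.00000000e+00  0.00000000e+00  1.00000000e+00]]
```

Emit:
send_rows:
  steps: [0.0306, -0.0161, 0.0067, 0, 0, 0, 0.0306, -0.0161, 0.0067, 0, 0, 0, 0.0306, -0.0161, 0.0067, 0, 0, 0, 0.0306, -0.0161, 0.0067, 0, 0, 0, 0.0306, -0.0161, 0.0067, 0, 0, 0, 0.0306, -0.0161, 0.0067, 0, 0, 0, 0.0306, -0.0161, 0.0067, 0, 0, 0, 0.0306, -0.0161, 0.0067, 0, 0, 0, 0.0306, -0.0161, 0.0067, 0, 0, 0, 0.0306, -0.0161, 0.0067, 0, 0, 0, 0.0306, -0.0161, 0.0067, 0, 0, 0, 0.0306, -0.0161, 0.0067, 0, 0, 0, 0, 0, 0, 0, 0, 0.1, 0, 0, 0, 0, 0, 0.1, 0, 0, 0, 0, 0, 0]
  jaw: 0.65
  squeeze: 40

```text
clock: 1.65
tool_pos: [492.5, -194.6, 150.5]
ee_rot: [0.993, 0.114, -0.0, -0.0]
contact_force: [0.4, -0.5, 0.4]
opening: 55.6
grasp_force: 0.0
```

```bash
cat >> h.py <<'E'
from scipy.spatial.transform import Rotation as R
def delta(p,x=None,z=(0,0,-1)):
    """tool-frame shift (mm) and rotvec to TCP p with tool x along x (made normal to z)"""
    s=arm.observe();R0=R.from_quat(s['ee_rot']);z=np.array(z,float);z/=np.linalg.norm(z)
    print('clock',round(s['clock'],2),'pos',s['tool_pos'].round(1),'F',s['contact_force'].round(1),'open',round(s['opening'],1))
    print(' shift',(R0.inv().apply(np.array(p)-s['tool_pos'])).round(1))
    if x is not None:
        x=np.array(x,float);x-=z*(x@z);x/=np.linalg.norm(x);M=np.c_[x,np.cross(z,x),z]
        print(' rot',(R0.inv()*R.from_matrix(M)).as_rotvec().round(3), '\n joints',s['joint_pos'].round(2))
E
python3 - <<'E'
from h import *
w=snap('wrist','w1'); delta((492,-195,20),(np.cos(.227),np.sin(.227),0))
cv2.imwrite('pics/w1b.png',cv2.resize(w['color'][:,:,::-1],(800,600),interpolation=cv2.INTER_CUBIC))
print(wproj(w,np.array([492,-195,17])))
E
```

```text
clock 1.7 pos [ 492.4 -194.8  150.6] F [-0.3 -0.1 -0.2] open 55.9
 shift [-4.000e-01  1.000e-01  1.306e+02]
 rot [-0.     0.     0.003] 
 joints [-0.51  0.27  1.73 -0.    1.15  0.83]
[279.3675398  205.46440284]
```

View pics/w1b.png

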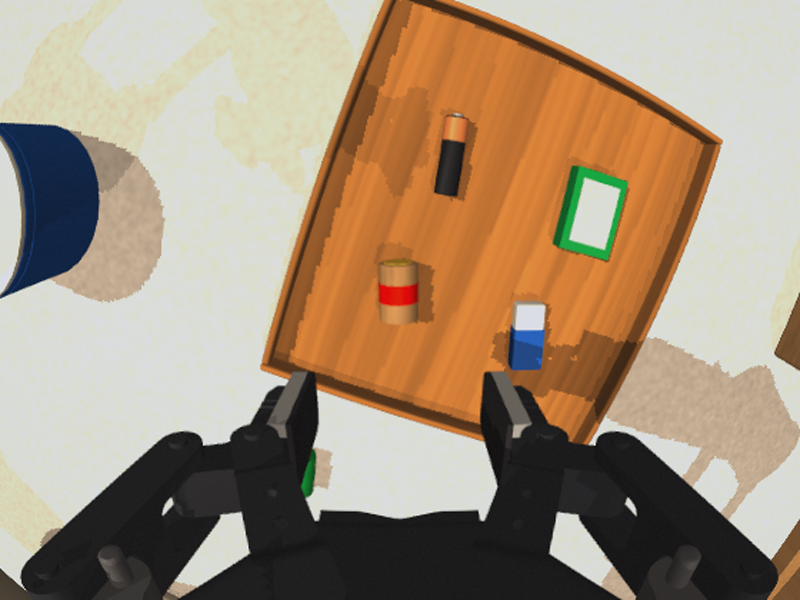

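The wrist view shows the roll at (398,293), within 1 px of my prediction and lined up with the jaw. There's room for the fingers, so I'll descend and grip.

Emit:
send_rows:
  steps: [0, 0, 0.03, 0, 0, 0, 0, 0, 0.03, 0, 0, 0, 0, 0, 0.03, 0, 0, 0, 0, 0, 0.03, 0, 0, 0, 0, 0, 0.015, 0, 0, 0, 0, 0, 0.007, 0, 0, 0, 0, 0, 0, 0, 0, 0]

```text
clock: 2.4
tool_pos: [492.0, -195.1, 8.2]
ee_rot: [0.993, 0.114, -0.001, -0.0]
contact_force: [-1.1, 0.1, 0.2]
opening: 56.1
grasp_force: 0.0
```

Emit:
send_rows:
  steps: [0, 0, 0, 0, 0, 0, 0, 0, 0, 0, 0, 0, 0, 0, 0, 0, 0, 0, 0, 0, 0, 0, 0, 0, 0, 0, 0, 0, 0, 0, 0, 0, 0, 0, 0, 0, 0, 0, 0, 0, 0, 0]
  jaw: 0

```text
clock: 3.1
tool_pos: [493.3, -195.6, 10.1]
ee_rot: [0.994, 0.114, 0.001, 0.001]
contact_force: [-0.8, 0.6, 5.8]
opening: 22.4
grasp_force: 39.3
```

Emit:
send_rows:
  steps: [0, 0, -0.01, 0, 0, 0, 0, 0, -0.03, 0, 0, 0, 0, 0, -0.04, 0, 0, 0, 0, 0, -0.04, 0, 0, 0, 0, 0, -0.04, 0, 0, 0, 0, 0, -0.02, 0, 0, 0, 0.0088, -0.0346, 0, 0, 0, 0, 0.0088, -0.0346, 0, 0, 0, 0, 0.0088, -0.0346, 0, 0, 0, 0, 0.0088, -0.0346, 0, 0, 0, 0, 0.0088, -0.0346, 0, 0, 0, 0, 0.0088, -0.0346, 0, 0, 0, 0, 0.0088, -0.0346, 0, 0, 0, 0, 0.0088, -0.0346, 0, 0, 0, 0, 0, 0, 0, 0, 0, 0]

```text
clock: 4.6
tool_pos: [498.0, 94.3, 189.3]
ee_rot: [0.993, 0.116, 0.0, -0.001]
contact_force: [0.5, -0.5, -0.6]
opening: 22.5
grasp_force: 39.4
```

```bash
python3 - <<'E'
from h import *
w=snap('wrist','w2'); delta((499.4,90.4,86))
cv2.imwrite('pics/w2b.png',cv2.resize(w['color'][:,:,::-1],(800,600),interpolation=cv2.INTER_CUBIC))
print(wproj(w,np.array([499.4,90.4,85]))/.7)
E
```

```text
clock 4.65 pos [498.   92.2 189.2] F [-0.2 -1.4 -0.7] open 22.1
 shift [  0.9   2.1 103.2]
[406.39063536 305.44539708]
```

View pics/w2b.png

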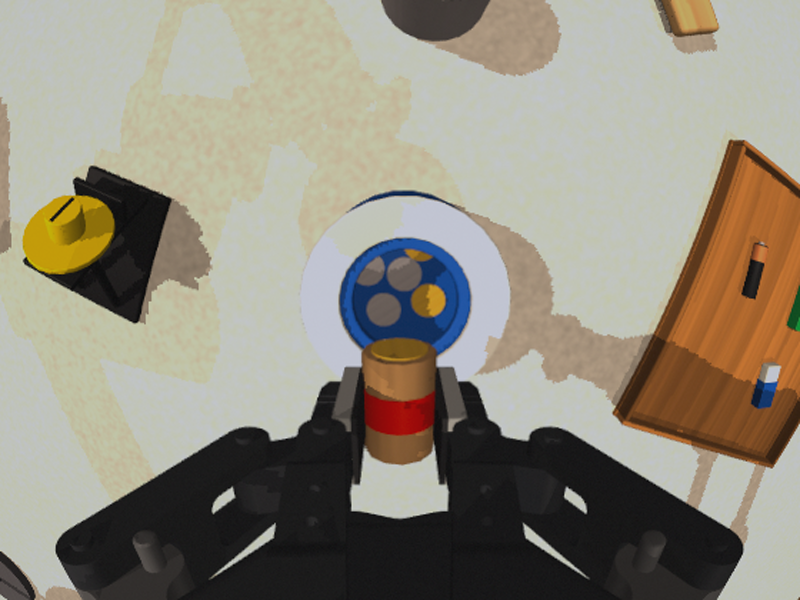

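The wrist view shows the recess circle centred at about (406,302), about 1.5 mm from prediction, and the roll held level. I'll descend to just above the opening and release.

Emit:
send_rows:
  steps: [0.0018, 0.0016, 0.03, 0, 0, 0, 0, 0, 0.03, 0, 0, 0, 0, 0, 0.03, 0, 0, 0, 0, 0, 0.012, 0, 0, 0, 0, 0, 0, 0, 0, 0, 0, 0, 0, 0, 0, 0]

```text
clock: 5.25
tool_pos: [501.6, 88.8, 87.8]
ee_rot: [0.994, 0.113, 0.001, 0.0]
contact_force: [0.8, 0.7, -0.2]
opening: 22.2
grasp_force: 39.4
```

Emit:
send_rows:
  steps: [0, 0, 0, 0, 0, 0, 0, 0, 0, 0, 0, 0, 0, 0, 0, 0, 0, 0, 0, 0, 0, 0, 0, 0, 0, 0, 0, 0, 0, 0]
  jaw: 0.44

```text
clock: 5.75
tool_pos: [500.8, 89.4, 87.2]
ee_rot: [0.994, 0.114, 0.0, 0.0]
contact_force: [0.6, 0.2, 0.4]
opening: 37.5
grasp_force: 0.0
```

Emit:
send_rows:
  steps: [0, 0, -0.02, 0, 0, 0, 0, 0, -0.04, 0, 0, 0, 0, 0, -0.04, 0, 0, 0, 0, 0, -0.04, 0, 0, 0, 0, 0, -0.04, 0, 0, 0, 0, 0, 0, 0, 0, 0, 0, 0, 0, 0, 0, 0]

```text
clock: 6.45
tool_pos: [500.9, 89.4, 267.7]
ee_rot: [0.994, 0.114, 0.001, 0.0]
contact_force: [-0.8, 0.3, -0.4]
opening: 37.6
grasp_force: 0.0
```

```bash
python3 - <<'E'
from h import *
w=snap('wrist','w3'); t=snap('top','t3'); delta((500.5,90.4,86))
a=cv2.resize(w['color'][60:360,:440],(560,380)); b=cv2.resize(t['color'][205:275,130:290],(240,105))
im=np.zeros((600,800,3),np.uint8); c=cv2.resize(w['color'],(800,600),interpolation=cv2.INTER_CUBIC); im[:]=c
im[480:600,0:274]=cv2.resize(t['color'][205:275,130:290],(274,120),interpolation=cv2.INTER_CUBIC)
cv2.imwrite('pics/w3b.png',im[:,:,::-1]); print(wproj(w,np.array([500.3,90.4,85]))/.7)
E
```

```text
clock 6.55 pos [499.7  89.3 265.5] F [ 0.8  0.7 -1.3] open 37.3
 shift [  1.5  -0.8 179.5]
[396.8207294  276.26067018]
```

View pics/w3b.png

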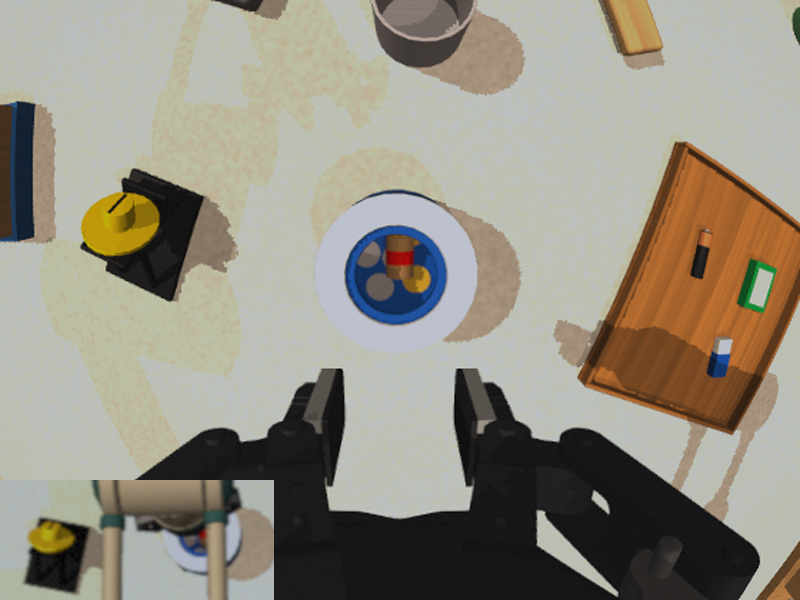

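The wrist view shows the roll inside the bank, with its band at (400,257), and the bank still centred at about (396.5,274.5). Next I'll move towards the cap.

Emit:
send_rows:
  steps: [0.0223, -0.0318, 0.0125, 0, 0, 0, 0.0223, -0.0318, 0.0125, 0, 0, 0, 0.0223, -0.0318, 0.0125, 0, 0, 0, 0.0223, -0.0318, 0.0125, 0, 0, 0, 0.0223, -0.0318, 0.0125, 0, 0, 0, 0.0223, -0.0318, 0.0125, 0, 0, 0, 0, 0, 0, 0, 0, 0]
  jaw: 0.62

```text
clock: 7.25
tool_pos: [587.2, 309.0, 186.4]
ee_rot: [0.993, 0.115, -0.003, -0.0]
contact_force: [0.6, -0.5, -1.1]
opening: 52.9
grasp_force: 0.0
```

```bash
python3 - <<'E'
from h import *
a=np.array([.805,-.149,.574]); x=np.array([.564,-.105,-.819])
delta((587,305,141),x,-a)
E
```

```text
clock 7.25 pos [587.2 309.  186.4] F [ 0.6 -0.5 -1.1] open 52.9
 shift [-0.8  3.9 45.4]
 rot [ 0.199 -0.939  0.382] 
 joints [0.38 0.44 1.37 0.   1.34 1.72]
```

Emit:
send_rows:
  steps: [0, 0, 0, 0.0249, -0.1174, 0.0478, 0, 0, 0, 0.0249, -0.1174, 0.0478, 0, 0, 0, 0.0249, -0.1174, 0.0478, 0, 0, 0, 0.0249, -0.1174, 0.0478, 0, 0, 0, 0.0249, -0.1174, 0.0478, 0, 0, 0, 0.0249, -0.1174, 0.0478, 0, 0, 0, 0.0249, -0.1174, 0.0478, 0, 0, 0, 0.0249, -0.1174, 0.0478, 0, 0, 0, 0, 0, 0]

```text
clock: 8.15
tool_pos: [588.7, 302.9, 185.0]
ee_rot: [0.882, -0.086, -0.461, -0.043]
contact_force: [-0.4, 0.9, -1.3]
opening: 52.8
grasp_force: 0.0
```

```bash
python3 - <<'E'
from h import *
a=np.array([.805,-.149,.574]); x=np.array([.564,-.105,-.819])
snap('wrist','w4');delta((587,305,141),x,-a)
E
```

```text
clock 8.2 pos [588.3 303.7 187.6] F [ 1.2 -0.5  0.6] open 53.0
 shift [37.3 -1.1 27.9]
 rot [-0.004 -0.    -0.004] 
 joints [0.2  0.93 0.78 0.43 2.31 2.1 ]
```

Pose reached. Now the shift to the pre-grasp viewing position, then a second view.

Emit:
send_rows:
  steps: [0.0185, -0.0005, 0.014, 0, 0, 0, 0.0185, -0.0005, 0.014, 0, 0, 0, 0, 0, 0, 0, 0, 0, 0, 0, 0, 0, 0, 0]

```text
clock: 8.6
tool_pos: [586.0, 307.1, 147.3]
ee_rot: [0.885, -0.082, -0.456, -0.043]
contact_force: [0.5, 0.7, 0.6]
opening: 52.8
grasp_force: 0.0
```

```bash
python3 - <<'E'
from h import *
w=snap('wrist','w5');a=np.array([.805,-.149,.574]); x=np.array([.564,-.105,-.819])
delta((587,305,141),x,-a)
v=load('w4')
p=np.array([479,325,64])
for c in(v,w): print(wproj(c,p+34*a))
def crop(c):
    u=wproj(c,p+20*a); x0,y0=int(u[0]-100),int(u[1]-150);x0=max(0,min(x0,360));y0=max(0,min(y0,120));print(x0,y0)
    return cv2.resize(c['color'][y0:y0+300,x0:x0+200],(400,600),interpolation=cv2.INTER_CUBIC)
cv2.imwrite('pics/w45.png',np.hstack([crop(v),crop(w)])[:,:,::-1])
E
```

```text
clock 8.65 pos [586.5 307.1 147.8] F [-0.  -0.3  0.7] open 52.8
 shift [6.  1.9 3.2]
 rot [-0.004 -0.008  0.001] 
 joints [0.2  0.95 0.83 0.41 2.24 2.06]
[277.19511039 167.43147938]
[281.76047063 210.37966093]
177 15
181 55
```

View pics/w45.png

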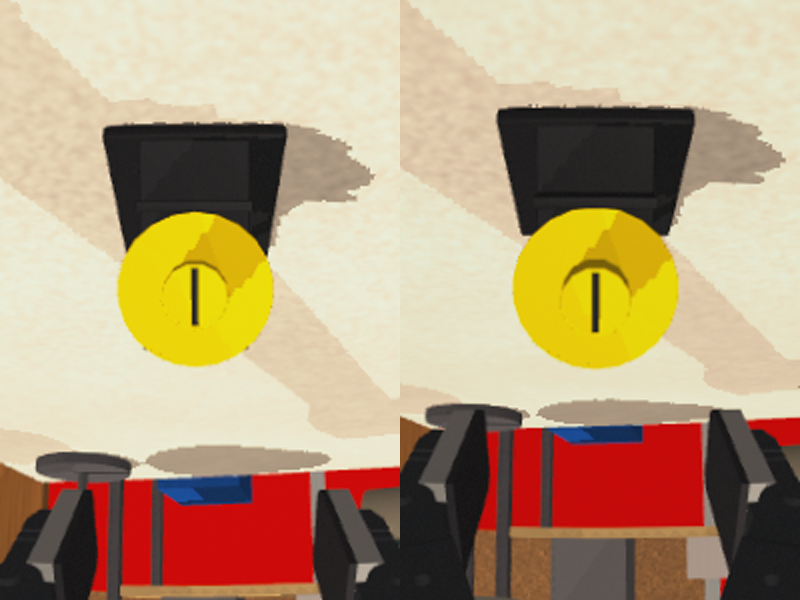

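The two wrist views show the knob face centred at (195,295) and (596,298), and the flange at (195,288) and (595,288). The cap is horizontally centred and the slot runs along tool x. I'll triangulate again.

```bash
python3 - <<'E'
from h import *
v,w,s,t=load('w4'),load('w5'),load('s0'),load('t0')
kv,kw=wray(v,177+97.5,15+147.5),wray(w,181+98,55+149)
fv,fw=wray(v,177+97.5,15+144.2),wray(w,181+97.6,55+144)
print('knobtop',tri(kv,kw)); print('flange',tri(fv,fw),tri(fv,fw,ray(s,360,146.5),ray(t,160,238.5)))
a=np.array([.805,-.149,.574])
# best cap origin: fixed axis, top at 34, flange top at 14
from scipy.optimize import least_squares
def res(q,az=None):
    p=q[:3];f=np.array([np.cos(q[3]),np.sin(q[3]),0]);A=f*.819+np.array([0,0,.574])
    r=[]
    for h,L in((34,(kv,kw)),(14,(fv,fw,ray(s,360,146.5),ray(t,160,238.5)))):
        for o,d in L: r+=list(np.cross(d,p+h*A-o))
    return np.array(r)
o=least_squares(res,[479,325,64,-.18]);print(o.x.round(3),o.cost,res(o.x).reshape(-1,3).round(1).tolist())
E
```

```text
knobtop (array([502.3, 323. ,  76.5]), [0.1, 0.1])
flange (array([494.1, 324.8,  68.8]), [0.0, 0.0]) (array([493.1, 324.4,  68.5]), [0.7, 0.6, 0.9, 1.9])
[ 4.81771e+02  3.26357e+02  6.03040e+01 -1.71000e-01] 2.9207741338839344 [[-0.1, -0.3, 0.0], [0.1, 0.6, -0.0], [-0.3, 0.1, 0.5], [-0.2, -0.0, 0.6], [-0.9, -0.4, 0.4], [1.9, -0.4, 0.1]]
```

```bash
python3 - <<'E'
from h import *
a=np.array([.807,-.139,.574]); x=np.array([.565,-.098,-.819]);p=np.array([481.8,326.4,60.3])
for h in(50,18):delta(p+h*a,x,-a)
E
```

```text
clock 8.65 pos [586.5 307.1 147.8] F [-0.  -0.3  0.7] open 52.8
 shift [ 9.8 -0.1 87.5]
 rot [-0.014 -0.008 -0.006] 
 joints [0.2  0.95 0.83 0.41 2.24 2.06]
clock 8.65 pos [586.5 307.1 147.8] F [-0.  -0.3  0.7] open 52.8
 shift [  9.5   0.3 119.5]
 rot [-0.014 -0.008 -0.006] 
 joints [0.2  0.95 0.83 0.41 2.24 2.06]
```

Emit:
send_rows:
  steps: [0.005, 0, 0.03, -0.014, -0.008, -0.006, 0.0047, 0, 0.03, 0, 0, 0, 0, 0, 0.027, 0, 0, 0, 0, 0, 0, 0, 0, 0, 0, 0, 0, 0, 0, 0]

```text
clock: 9.15
tool_pos: [522.7, 318.6, 89.4]
ee_rot: [0.884, -0.076, -0.46, -0.039]
contact_force: [0.6, -0.1, 0.8]
opening: 53.0
grasp_force: 0.0
```

```bash
python3 - <<'E'
from h import *
a=np.array([.807,-.139,.574]); x=np.array([.565,-.098,-.819]);p=np.array([481.8,326.4,60.3])
delta(p+18*a,x,-a)
w=snap('wrist','w6');print(wproj(w,p+34*a)/.7,wproj(w,p+14*a)/.7,wproj(w,p+14*a+35*x)/.7)
cv2.imwrite('pics/w6b.png',cv2.resize(w['color'][:,:,::-1],(800,600),interpolation=cv2.INTER_CUBIC))
E
```

```text
clock 9.15 pos [522.7 318.6  89.4] F [ 0.6 -0.1  0.8] open 53.0
 shift [-0.  -0.7 32.8]
 rot [-0.001 -0.    -0.   ] 
 joints [0.24 0.91 1.08 0.37 2.04 1.99]
[396.26710901 375.98144917] [396.57876938 355.64947357] [396.41210154 272.84119703]
```

View pics/w6b.png

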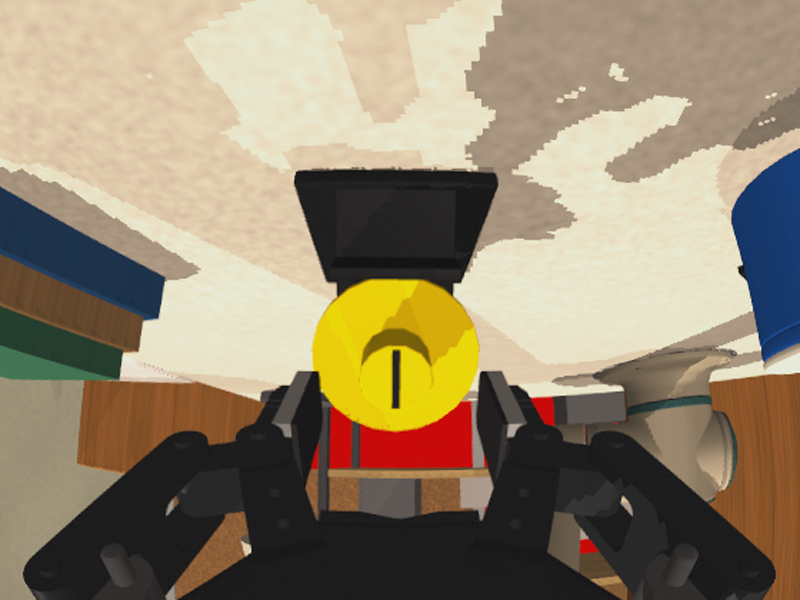

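The wrist view shows the knob face at (396,379), about 3 px from prediction, with the fingers clear on both sides. I'll advance and grip.

Emit:
send_rows:
  steps: [-0.0005, -0.0003, 0.015, 0, 0, 0, -0.0005, -0.0003, 0.01, 0, 0, 0, 0, 0, 0.007, 0, 0, 0, 0, 0, 0, 0, 0, 0, 0, 0, 0, 0, 0, 0]

```text
clock: 9.7
tool_pos: [496.3, 323.4, 70.3]
ee_rot: [0.883, -0.077, -0.461, -0.039]
contact_force: [-0.8, 1.3, 0.0]
opening: 53.0
grasp_force: 0.0
```

Emit:
send_rows:
  steps: [0, 0, 0, 0, 0, 0, 0, 0, 0, 0, 0, 0, 0, 0, 0, 0, 0, 0, 0, 0, 0, 0, 0, 0, 0, 0, 0, 0, 0, 0, 0, 0, 0, 0, 0, 0]
  jaw: 0
  squeeze: 40

```text
clock: 10.3
tool_pos: [496.5, 323.3, 70.3]
ee_rot: [0.884, -0.077, -0.46, -0.039]
contact_force: [6.0, -1.6, 3.5]
opening: 26.5
grasp_force: 39.9
```

Emit:
send_rows:
  steps: [0, 0, -0.01, 0, 0, 0, 0, 0, -0.02, 0, 0, 0, 0, 0, -0.025, 0, 0, 0, 0, 0, -0.025, 0, 0, 0, -0.019, 0, -0.0133, 0, 0, 0, -0.019, 0, -0.0133, 0, 0, 0, -0.019, 0, -0.0133, 0, 0, 0, 0, 0, 0, -0.0249, 0.1174, -0.0478, 0, 0, 0, -0.0249, 0.1174, -0.0478, 0, 0, 0, -0.0249, 0.1174, -0.0478, 0, 0, 0, -0.0249, 0.1174, -0.0478, 0, 0, 0, -0.0249, 0.1174, -0.0478, 0, 0, 0, -0.0249, 0.1174, -0.0478, 0, 0, 0, -0.0249, 0.1174, -0.0478, 0, 0, 0, -0.0249, 0.1174, -0.0478, 0, 0, 0, 0, 0, 0]

```text
clock: 11.9
tool_pos: [555.5, 312.4, 186.2]
ee_rot: [0.992, 0.122, -0.006, 0.001]
contact_force: [0.1, -0.2, -1.2]
opening: 26.6
grasp_force: 39.4
```

```bash
python3 - <<'E'
from h import *
delta((500.8,90.4,190),(np.cos(.227),np.sin(.227),0))
E
```

```text
clock 11.9 pos [555.5 312.4 186.2] F [ 0.1 -0.2 -1.2] open 26.6
 shift [-107.   202.    -2.6]
 rot [-0.     0.012  0.018] 
 joints [0.4  0.4  1.43 0.   1.32 1.73]
```

Emit:
send_rows:
  steps: [-0.0178, 0.0337, 0, 0, 0, 0, -0.0178, 0.0337, 0, 0, 0, 0, -0.0178, 0.0337, 0, 0, 0, 0, -0.0178, 0.0337, 0, 0, 0, 0, -0.0178, 0.0337, 0, 0, 0, 0, -0.0178, 0.0337, 0, 0, 0, 0, 0, 0, 0, 0, 0.012, 0.018, 0, 0, 0, 0, 0, 0, 0, 0, 0, 0, 0, 0]

```text
clock: 12.8
tool_pos: [506.5, 90.9, 186.2]
ee_rot: [0.994, 0.112, 0.001, -0.001]
contact_force: [0.1, 0.3, -0.4]
opening: 26.5
grasp_force: 39.6
```

```bash
python3 - <<'E'
from h import *
w=snap('wrist','w7');s=snap('scene','s7')
delta((500.8,90.4,85),(np.cos(.227),np.sin(.227),0))
p=load('w7')['state']['tool_pos']
print('bank pred',wproj(w,np.array([500.8,90.4,85]))/.7,'flange top c',wproj(w,p+[0,0,-2])/.7)
im=cv2.resize(w['color'],(800,600),interpolation=cv2.INTER_CUBIC)
im[400:600,0:267]=cv2.resize(s['color'][125:215,235:355],(267,200),interpolation=cv2.INTER_CUBIC)
cv2.imwrite('pics/w7b.png',im[:,:,::-1])
E
```

```text
clock 12.9 pos [506.2  91.4 186.2] F [ 0.5  0.6 -1.1] open 26.5
 shift [ -5.8  -0.2 101.2]
 rot [-0.001 -0.003 -0.001] 
 joints [0.04 0.21 1.71 0.   1.22 1.39]
bank pred [397.34425574 318.27550392] flange top c [398.22882494 390.46482983]
```

View pics/w7b.png

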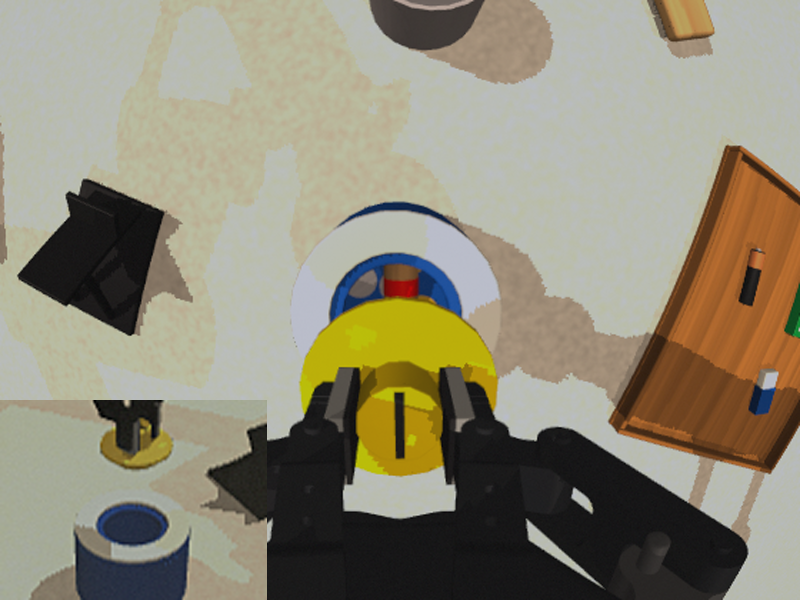

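The wrist view shows the cap level in the jaws: flange x from 301 to 497, y from 298 to 475. The bank's recess spans x from 330 to 463 with its far edge at y=253, and the ring spans 291 to 501. I'll fit both circles.

```bash
python3 - <<'E'
from h import *
from scipy.optimize import least_squares
w=load('w7');tp=w['state']['tool_pos'];M=wpose(w['state'])[:3,:3]
th=np.linspace(0,2*np.pi,720)
def circ(c,r): return np.array([wproj(w,np.array(c)+r*np.array([np.cos(t),np.sin(t),0]))/.7 for t in th])
def ext(c,r): q=circ(c,r);return np.array([q[:,0].min(),q[:,0].max(),q[:,1].min(),q[:,1].max()])
# flange top plane: unknown x,y,z
f=least_squares(lambda q:ext(q,35)-[301,497,298,475],tp+[0,0,-3],diff_step=1e-4).x
print('flange centre',f.round(1),'res',(ext(f,35)-[301,497,298,475]).round(1),'in tool',(M.T@(f-tp)).round(1))
g=lambda q:np.r_[(ext([*q,85],37)-[330,463,253,0])[:3],(ext([*q,85],60)-[291,501,210,0])[:3]]
b=least_squares(g,[501,90.4],diff_step=1e-4);print('bank',b.x.round(1),g(b.x).round(1))
g2=lambda q:np.r_[(ext(q,37)-[330,463,253,0])[:3],(ext(q,60)-[291,501,210,0])[:3]]
b=least_squares(g2,[501,90.4,85],diff_step=1e-4);print('bank free z',b.x.round(1),g2(b.x).round(1))
E
```

```text
flange centre [503.4  90.  181.2] res [-0.5  0.5  0.5 -0.6] in tool [-3.3  0.3  5.1]
bank [499.6  90.8] [-0.9  0.3  0.4 -2.5  3.1 -0. ]
bank free z [499.   90.7  79.4] [ 0.5 -1.1 -0.3 -0.3  0.9  0.3]
```

```bash
python3 - <<'E'
from h import *
from scipy.optimize import least_squares
w=load('w7');tp=w['state']['tool_pos'];M=wpose(w['state'])[:3,:3]
th=np.linspace(0,2*np.pi,360)
def ext(c,r):
    q=np.array([wproj(w,np.array(c)+r*np.array([np.cos(t),np.sin(t),0]))/.7 for t in th]);return np.array([q[:,0].min(),q[:,0].max(),q[:,1].min(),q[:,1].max()])
for dz in(0,-2,-4):
    g=lambda q:ext([*q,tp[2]+dz],35)-[301,497,298,475]
    f=least_squares(g,tp[:2],diff_step=1e-4).x;print(dz,f.round(1),g(f).round(1),'offset',(f-tp[:2]).round(1))
E
```

```text
0 [505.4  90.4] [-3.8  3.8 -1.5  3.1] offset [-1.1 -0.5]
-2 [504.6  90.2] [-2.5  2.5 -0.7  1.6] offset [-1.9 -0.7]
-4 [503.8  90.1] [-1.2  1.2  0.1  0.1] offset [-2.7 -0.9]
```

Emit:
send_rows:
  steps: [-0.0047, -0.0014, 0.02, 0, 0, 0, 0, 0, 0.025, 0, 0, 0, 0, 0, 0.025, 0, 0, 0, 0, 0, 0.01, 0, 0, 0, 0, 0, 0, 0, 0, 0, 0, 0, 0, 0, 0, 0]

```text
clock: 13.5
tool_pos: [501.7, 91.3, 106.9]
ee_rot: [0.994, 0.112, 0.002, -0.0]
contact_force: [0.3, 0.9, -0.3]
opening: 26.4
grasp_force: 39.6
```

Emit:
send_rows:
  steps: [0, 0, 0.004, 0, 0, 0, 0, 0, 0.004, 0, 0, 0, 0, 0, 0, 0, 0, 0]

```text
clock: 13.8
tool_pos: [500.8, 90.8, 98.3]
ee_rot: [0.994, 0.112, 0.002, -0.0]
contact_force: [0.0, -0.5, -0.6]
opening: 26.5
grasp_force: 39.6
```

Emit:
send_rows:
  steps: [0, 0, 0.003, 0, 0, 0, 0, 0, 0.003, 0, 0, 0, 0, 0, 0, 0, 0, 0]

```text
clock: 14.1
tool_pos: [500.6, 90.7, 91.9]
ee_rot: [0.994, 0.112, 0.001, -0.0]
contact_force: [0.4, 0.7, 0.3]
opening: 26.5
grasp_force: 39.6
```

Emit:
send_rows:
  steps: [0, 0, 0.002, 0, 0, 0, 0, 0, 0, 0, 0, 0]

```text
clock: 14.3
tool_pos: [500.8, 90.8, 90.1]
ee_rot: [0.994, 0.112, 0.001, -0.0]
contact_force: [0.7, 1.0, -0.4]
opening: 26.3
grasp_force: 39.6
```

Emit:
send_rows:
  steps: [0, 0, 0.002, 0, 0, 0, 0, 0, 0, 0, 0, 0]

```text
clock: 14.5
tool_pos: [500.8, 90.8, 88.1]
ee_rot: [0.994, 0.112, 0.001, -0.0]
contact_force: [0.3, 0.4, 0.6]
opening: 26.3
grasp_force: 39.6
```

Emit:
send_rows:
  steps: [0, 0, 0.002, 0, 0, 0, 0, 0, 0, 0, 0, 0]

```text
clock: 14.7
tool_pos: [500.8, 90.8, 86.1]
ee_rot: [0.994, 0.112, 0.001, -0.0]
contact_force: [0.5, -0.1, -0.4]
opening: 26.0
grasp_force: 39.6
```

Emit:
send_rows:
  steps: [0, 0, 0.0015, 0, 0, 0, 0, 0, 0, 0, 0, 0]

```text
clock: 14.9
tool_pos: [501.1, 90.9, 85.3]
ee_rot: [0.994, 0.112, 0.002, -0.0]
contact_force: [-0.1, 0.9, 3.6]
opening: 26.3
grasp_force: 39.8
```

Emit:
send_rows:
  steps: [0, 0, 0.002, 0, 0, 0, 0, 0, 0, 0, 0, 0]

```text
clock: 15.1
tool_pos: [501.2, 91.0, 84.9]
ee_rot: [0.994, 0.112, 0.002, -0.0]
contact_force: [-4.6, 0.7, 15.4]
opening: 26.5
grasp_force: 40.9
```

```bash
python3 - <<'E'
from h import *
snap('scene','s8');snap('wrist','w8');delta((500.8,90.4,85))
E
```

```text
clock 15.2 pos [501.2  90.9  84.9] F [-3.8  1.1 15.9] open 26.3
 shift [-0.5  0.4 -0.1]
```

Emit:
send_rows:
  steps: [0, 0, 0, 0, 0, 0, 0, 0, 0, 0, 0, 0, 0, 0, 0, 0, 0, 0]
  jaw: 0.42

```text
clock: 15.5
tool_pos: [501.3, 90.8, 83.0]
ee_rot: [0.994, 0.112, 0.002, -0.0]
contact_force: [-0.4, 0.1, 4.5]
opening: 35.4
grasp_force: 2.4
```

Emit:
send_rows:
  steps: [0, 0, -0.01, 0, 0, 0, 0, 0, -0.02, 0, 0, 0, 0, 0, -0.03, 0, 0, 0, 0, 0, -0.03, 0, 0, 0, 0, 0, -0.03, 0, 0, 0, 0, 0, 0, 0, 0, 0, 0, 0, 0, 0, 0, 0]

```text
clock: 16.2
tool_pos: [500.7, 90.7, 203.2]
ee_rot: [0.994, 0.112, 0.002, -0.0]
contact_force: [-0.0, -0.5, -0.1]
opening: 35.7
grasp_force: 0.0
```

```bash
python3 - <<'E'
from h import *
w=snap('wrist','w9');s=snap('scene','s9');delta((501,90.8,106))
A=cv2.resize(w['color'][120:300,160:400],(800,600),interpolation=cv2.INTER_CUBIC)
A[300:,0:320]=cv2.resize(s['color'][143:237,244:344],(320,300),interpolation=cv2.INTER_CUBIC)
cv2.imwrite('pics/w9b.png',A[:,:,::-1])
E
```

```text
clock 16.3 pos [499.6  90.6 201.6] F [ 0.3 -0.5 -0.4] open 35.8
 shift [ 1.3  0.2 95.6]
```

View pics/w9b.png

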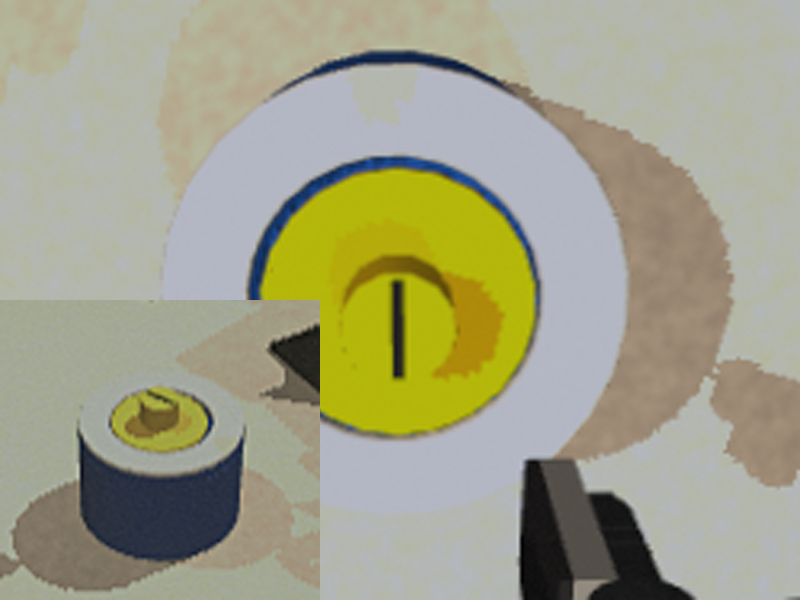

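The view shows the cap in the recess, knob up at (398,330), with the flange inside the ring. To be sure it is home, I'll press the knob with the closed fingers.

Emit:
send_rows:
  steps: [0, 0, 0.03, 0, 0, 0, 0, 0, 0.03, 0, 0, 0, 0, 0, 0.025, 0, 0, 0, 0, 0, 0.007, 0, 0, 0, 0, 0, 0, 0, 0, 0, 0, 0, 0, 0, 0, 0]
  jaw: 0

```text
clock: 16.9
tool_pos: [501.4, 90.8, 111.2]
ee_rot: [0.994, 0.112, 0.002, -0.0]
contact_force: [0.5, -0.4, 0.2]
opening: -0.3
grasp_force: 0.0
```

Emit:
send_rows:
  steps: [0, 0, 0.003, 0, 0, 0, 0, 0, 0.002, 0, 0, 0, 0, 0, 0, 0, 0, 0]

```text
clock: 17.2
tool_pos: [501.0, 90.8, 106.2]
ee_rot: [0.994, 0.112, 0.002, -0.0]
contact_force: [-0.1, -0.0, 0.4]
opening: -0.0
grasp_force: 0.0
```

Emit:
send_rows:
  steps: [0, 0, 0.0015, 0, 0, 0, 0, 0, 0, 0, 0, 0]

```text
clock: 17.4
tool_pos: [500.9, 90.8, 104.4]
ee_rot: [0.994, 0.112, 0.002, -0.0]
contact_force: [0.1, 0.2, 0.0]
opening: 0.3
grasp_force: 0.0
```

Emit:
send_rows:
  steps: [0, 0, 0.0015, 0, 0, 0, 0, 0, 0, 0, 0, 0]

```text
clock: 17.6
tool_pos: [501.0, 90.8, 104.0]
ee_rot: [0.994, 0.112, 0.002, -0.0]
contact_force: [-2.3, -0.2, 8.4]
opening: -0.2
grasp_force: 4.1
```

Emit:
send_rows:
  steps: [0, 0, 0.002, 0, 0, 0, 0, 0, 0, 0, 0, 0]

```text
clock: 17.8
tool_pos: [501.1, 90.8, 104.0]
ee_rot: [0.994, 0.112, 0.002, -0.0]
contact_force: [-5.8, -0.0, 21.4]
opening: 0.1
grasp_force: 10.6
```

The knob top sits at z = 104.0 mm, exactly the fully closed height, and stays there under 21 N. Retreat and hand in.

Emit:
send_rows:
  steps: [0, 0, -0.005, 0, 0, 0, 0, 0, -0.02, 0, 0, 0, 0, 0, -0.04, 0, 0, 0, 0, 0, -0.04, 0, 0, 0, 0, 0, -0.04, 0, 0, 0, 0, 0, 0, 0, 0, 0, 0, 0, 0, 0, 0, 0, 0, 0, 0, 0, 0, 0]

```text
clock: 18.6
tool_pos: [499.4, 90.6, 244.4]
ee_rot: [0.994, 0.112, 0.0, -0.0]
contact_force: [-0.1, -0.1, 0.0]
opening: -0.3
grasp_force: 0.0
```

```bash
python3 - <<'E'
from h import *
print(arm.observe()['tool_pos'].round(1),arm.finish_job())
E
```

```text
the job is handed in; nothing more can be done
[499.4  90.6 244.4] None
```

The job is handed in at 18.6 s of the 51 s: the coin roll is in the bank, and the cap is pressed home, rim down and knob up, with its knob top at the 104 mm closed height.

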